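Dust off the slide and hold the viewer over it

ROBOT

A 7-joint arm with a two-finger parallel gripper is mounted at the origin on the work surface. World frame = base frame: x ahead of the robot, y to its left, z up, the work surface at z = 0. Lengths are in m, angles in rad, forces in N, time in s.
With the tool pointing down it reaches from about 0.4 to 0.85 m from the base axis. Payload 10.4 kg.
Tool frame: the origin (TCP) lies at the very end of the fingers, on their centre line; the grasp point (between the pads) lies 19 mm behind it; x points along the fingers, z is the direction in which the jaws open and shut, and the axes are right-handed (so a half turn about x gives the same grasp; the last joint's range is limited). The gripper opens to 85 mm and grips with 20 to 120 N. Pads are 22 mm wide; open, the fingers measure 114 mm over their backs; the gripper's body (76 mm by 85 mm) begins 54 mm behind the grasp point. The pads swing forward as they close: fully open they stand 13 mm farther back than shut.
Start: joints at [1.136, 0.332, -0.065, 1.46, 0.022, 1.35, -0.088], TCP at [0.25, -0.573, 0.231] pointing down, gripper open.
Joint ranges: [-2.6, 2.6], [-0.5, 2.12], [-1.47, 1.34], [0.16, 2.42], [-1.27, 4.41], [0.06, 2.06], [-2.6, 2.6]. Speed limits (rad/s): [2.22, 2.22, 2.79, 2.79, 3.14, 3.14, 3.14].

INTERFACE

Orientations are given as a unit quaternion [x, y, z, w].
In Python, from workcell import telemetry, viewer, manip, spot_in, mark_of gives the robot as it stands. The module is installed in compiled form; this text tells all that it offers.
- The arm moves only by the shell command python3 -m crank 'ROWS' [FORCE]. ROWS is JSON, a list of rows, each a list of 3 entries, a list of its own where there are three numbers: the closure, from 0 (fully open) to 1 (shut), then the shift along the world's x, y, z in cm, then the turn, a rotation vector about the world's x, y, z in rad. A call has 1 to 12 rows; each row shifts and turns the commanded pose from where the row before left it; what a row does not reach is not made up. A row lasts 1/12 s, in which the tool goes at most 41.7 mm and 7.16 degrees, less where a joint would pass 70% of its speed; a pose out of reach is approached as far as the arm can. A call with a gripper value outside its range is refused whole. The fingers move at their own pace and stop on an object; FORCE is the grip in N (left out, the last holds). Time passes only in rows, so rows that do not move let the fingers close. It gives the time, the measured TCP pose, the force and the opening at its end, in the units of the state.
- telemetry.get_obs(): the state, without advancing time (a new reading comes with each control period).
- viewer.camera(name): name is "scene" or "top" or "wrist"; returns a dict with "frame" (384x512x3 uint8, red, green, blue), "intrinsics" (3x3 intrinsics, pixels), "k1" (the pictures are not rectified: a ray, as slopes to the right and down, at radius r is drawn at 1 + k1 r^2 times it, then the intrinsics apply), "cam_to_world" (4x4, takes a point from camera to world coordinates). Camera axes: x right, y up, looking along -z (the intrinsics and any distortion apply to the point x, -y, -z); pixel columns grow to the right and rows downward; lengths in m; the calibration is good to about 2 mm. A picture is of the moment at which its call begins. There is no depth.
- manip.hand_in(): hands the job in, once; it reports no verdict.
Trained networks look in a picture, given as the dict that the camera call returned (one of the last four; its "shot" number tells which), for a name from the list of things; names that differ only in an ending like _2 or _b are one class to them, and where a whole thing is asked for, a point or a joint stands for the part that bears it (a point fixed in the world has none). Each returns a list of dicts, best first, with "conf" (0 to 1); they miss things now and then, are a little off and sometimes report something else, mostly with a low value. They report only what shows in the picture. A call takes as long as a camera call.
- spot_in(thing, picture): "location" ([x, y, z] in m, in the coordinates of the camera as it stood for that picture, good to about 4 mm: the middle of the surface that is visible of it).
- mark_of(thing, picture): "location" ([x, y, z] in m, in the coordinates of the camera as it stood for that picture, good to about 4 mm: a listed point, or the origin of a listed thing).
The state is a dict: "clock": time; "joint_pos": joint angles; "joint_velocities": joint speeds; "tau": joint torques, N m; "position": TCP position; "ee_rot": TCP orientation; "ft_force": force on the tool from outside, world axes, zero at the start; "torque": the same for the moment, N m; "grip_width": opening from 0.0 (shut) to 1.0 (fully open).
Only numpy, scipy, OpenCV 4.12 (cv2) and the standard library are available. Lean on these libraries where they do the work, as an engineer would, in place of code of your own. Each camera call takes 0.05 s, during which the arm holds its last target. There are 200 camera calls.

TASK

Blow the slide clean: push the air duster's cap all the way down and let it spring back up. Then lift the handheld viewer out of its cradle, carry it over the bottle rack and over the wall of the tray, and finish still holding it upright and motionless about a centimetre above the slide, centred on the slide with the long side of its hood along the slide (either way round) and touching nothing but the gripper. Do not bump the rack, do not let the viewer bump the tray or the slide, and leave the slide box, jar and sharps bin where they are; the program ends while holding, nothing is put down.

Things in the scene. Friction and masses are not known exactly. Their poses are not given: they have to be found in the camera images.
- viewer_mid (a point): Centre of the handheld viewer (loose, about 180 g), which stands upright in its cradle, z up, 130 mm tall; this point is 65 mm above the flat underside. Lowest part: a black oblong hood 66 mm long (x), 34 mm wide (y). Upper part: a white flat-sided grip 44 mm (x) by 28 mm (y), from 43 to 130 mm above the underside. Grip it across the 28 mm (y), best 80 to 110 mm above the underside.
- viewer: Another point of the same viewer: its origin, here at the centre of the underside of its hood, same axes. Hood 30 mm high, above it a black neck 52 x 30 mm up to 43 mm. Symmetric by a half turn.
- cradle: Grey open tray that the viewer stands in, fixed; 94 mm (x) by 62 mm (y), 16 mm high, walls and floor 4 mm, so the viewer's underside is 4 mm above the bench with about 10 mm of play all round; origin under its centre. Lift the viewer straight up out of it.
- slide_mid (a point): Centre of the upper face of the glass slide, 41 mm above the bench; the slide is 76 mm long (x) by 26 mm wide (y), z up, with a frosted paper-white patch at its -x end and a white square specimen in the middle. It is the target to hover over.
- stage: Black block 110 mm (x) by 56 mm (y), 35 mm high, fixed inside the steel tray (floor 4 mm), carrying the slide in the middle of its top; origin under its centre, same axes as the slide.
- station: Steel tray, fixed; 220 mm (x) by 170 mm (y), walls 4 mm thick and 55 mm high all round (higher than the slide); origin under its centre. The air duster, a fixed white can 60 mm across, stands clamped outside the -y wall, its axis 150 mm from the tray centre; its cap has a thin black nozzle pointing to the slide.
- cap_top (a point): Centre of the top of the air duster's black cap, a flat disc 32 mm across, 186 mm above the bench when up. Press it straight down.
- cap (a joint): How far the duster's cap is pressed down: 0 up, 0.006 m fully down. It starts to move at about 2 N and is fully down at about 5.5 N; springs back when let go.
- rack: White rack with five brown bottles with black caps in a row, fixed; 280 mm long (x) by 60 mm wide (y), 108 mm high to the cap tops; origin under its centre. It stands between the cradle and the tray.
- slide_box: Closed grey slide box, loose, 102 x 77 x 32 mm high, on the cradle's side of the rack. Leave it alone.
- jar: Small jar with a white lid, loose, 52 mm across and 55 mm high, beyond the tray. Leave it alone.
- sharps_bin: Small yellow sharps bin with a white top, loose, 140 x 120 mm, 150 mm high, well to the right of the tray, seen from the robot. Leave it alone.

How it is judged:
By the outcome, as a careful person would: the job done as asked, in the order asked, and still so for the second after the job is handed in, while the arm keeps its last pose, push and grip.
It also fails if it takes over 59 s, if anything falls off the work surface, if the arm or the gripper's body presses on something with over 40 N, if the wrist force passes 120 N, or if a joint passes its speed limit or range.

## Working session

There is one attempt and no reset: what is moved stays moved. The work goes in short steps, Python scripts to look and compute and a shell command to move; the robot and the scene stay as the last step left them, time stands still between calls to the robot, and variables do not carry over. Pictures are saved under pics/ and viewed, about 8 in all and at most 12, crops included, and the job is handed in when it is done.

```bash
mkdir -p pics; cat > h.py <<'E'
import numpy as np, cv2
from workcell import telemetry, viewer, manip, spot_in, mark_of
from scipy.spatial.transform import Rotation as R
def w(c,p): return (np.array(c["cam_to_world"])@np.r_[p,1])[:3]
def save(c,n): cv2.imwrite(f"pics/{n}.png",c["frame"][:,:,::-1])
def proj(c,p):
    q=np.linalg.inv(c["cam_to_world"])@np.r_[p,1]; s=np.array([q[0]/-q[2],-q[1]/-q[2]])
    s=s*(1+c["k1"]*(s@s)); K=np.array(c["intrinsics"]); return K[:2,:2]@s+K[:2,2]
def ray(c,u,v,z):
    K=np.array(c["intrinsics"]); d=np.linalg.solve(K[:2,:2],np.r_[u,v]-K[:2,2]); s=d.copy()
    for _ in range(20): s=d/(1+c["k1"]*(s@s))
    T=np.array(c["cam_to_world"]); r=T[:3,:3]@np.array([s[0],-s[1],-1]); o=T[:3,3]
    return o+r*(z-o[2])/r[2]
E
python3 - <<'E'
from h import *
np.set_printoptions(precision=4,suppress=True)
o=telemetry.get_obs(); print(o)
ims=[]
for n in ["scene","top"]:
    c=viewer.camera(n); save(c,n+"0"); ims.append(c["frame"])
    print(n,np.array(c["cam_to_world"])[:3,3],c["k1"])
    for t in ["viewer_mid","viewer","cradle","slide_mid","stage","station","cap_top","rack","slide_box","jar","sharps_bin"]:
        r=mark_of(t,c)
        print(t,[(w(c,d["location"]),round(d["conf"],2),proj(c,w(c,d["location"])).round()) for d in r[:2]])
E
```

```text
{'clock': 0.0, 'joint_pos': array([ 1.1364,  0.3329, -0.0647,  1.461 ,  0.0216,  1.3499, -0.0885]), 'joint_velocities': array([ 0.0009,  0.0001, -0.0023,  0.0004,  0.0014,  0.0022,  0.0016]), 'tau': array([ -0.0002, -62.5434,   0.0488, -39.1599,   0.016 ,   0.01  ,
         0.    ]), 'position': array([ 0.25  , -0.5724,  0.2305]), 'ee_rot': array([ 0.3875,  0.5921, -0.387 ,  0.5912]), 'ft_force': array([0.121 , 1.2703, 0.4686]), 'torque': array([0.0064, 0.0332, 0.0206]), 'grip_width': 1.0015753090976933}
scene [ 0.9854 -0.7973  1.1538] -0.12179699092921663
viewer_mid [(array([0.6233, 0.2378, 0.0694]), 0.65, array([312., 144.]))]
viewer [(array([0.6196, 0.2421, 0.0061]), 0.75, array([311., 155.]))]
cradle [(array([0.622 , 0.2383, 0.0033]), 0.6, array([311., 157.])), (array([ 0.5354, -0.1588,  0.0069]), 0.33, array([237., 227.]))]
slide_mid [(array([ 0.5363, -0.1613,  0.0411]), 0.55, array([236., 222.])), (array([0.6211, 0.2414, 0.0049]), 0.36, array([311., 156.]))]
stage [(array([ 0.5361, -0.1598,  0.0082]), 0.9, array([237., 227.]))]
station [(array([ 0.5299, -0.1614, -0.    ]), 0.85
[... 986 characters left out ...]
., 228.])), (array([0.4483, 0.2541, 0.0038]), 0.38, array([130., 258.]))]
station [(array([ 0.5352, -0.1605, -0.0021]), 0.55, array([281., 228.]))]
cap_top [(array([ 0.5387, -0.1646,  0.0038]), 0.7, array([283., 227.])), (array([ 0.5749, -0.3067,  0.1804]), 0.54, array([350., 207.]))]
rack [(array([0.5338, 0.1045, 0.0017]), 0.85, array([186., 227.]))]
slide_box [(array([0.4505, 0.2511, 0.0014]), 0.66, array([132., 257.]))]
jar [(array([0.7528, 0.0139, 0.0001]), 0.65, array([221., 152.])), (array([ 0.5782, -0.3055,  0.1812]), 0.65, array([349., 205.]))]
sharps_bin [(array([ 0.5733, -0.4768,  0.0036]), 0.84, array([394., 216.])), (array([ 0.5354, -0.1671,  0.0421]), 0.65, array([285., 227.]))]
```

View pics/scene0.png

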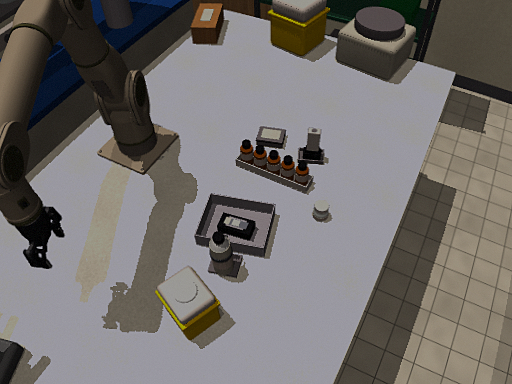

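View pics/top0.png

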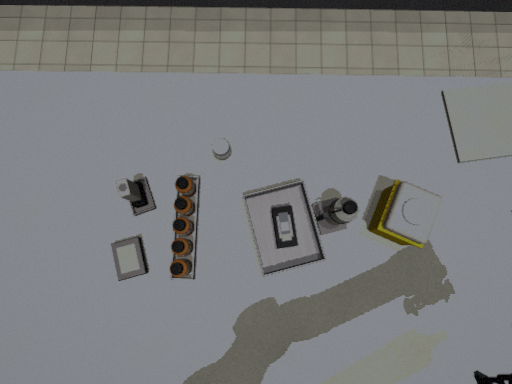

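The scene camera shows the cradle and viewer at about (312,145), the rack at (273,170), the tray at (236,225), the duster cap at (217,237) and the bin at (192,300). In the top view, the viewer is at (134,191), the slide at (284,227) and the cap at (349,207). The network's first cap_top reports are wrong, landing on the bin and the slide. Its second ones, about (0.574,-0.307,0.186), agree with the picture. Next I'll measure the yaws by overlaying models.

```bash
cat >> h.py <<'E'
def rect(cx,cy,z,lx,ly,yaw):
    a=np.array([[1,1],[-1,1],[-1,-1],[1,-1]])*[lx/2,ly/2]; c,s=np.cos(yaw),np.sin(yaw)
    return np.c_[a@np.array([[c,s],[-s,c]])+[cx,cy],np.full(4,z)]
def crop(c,u,v,r,k,draw):
    im=cv2.resize(c["frame"][v-r:v+r,u-r:u+r,::-1],None,fx=k,fy=k,interpolation=cv2.INTER_CUBIC)
    im=cv2.convertScaleAbs(im,alpha=1.4,beta=15)
    for P,col in draw:
        q=np.array([(proj(c,p)-[u-r,v-r]+.5)*k for p in P]); cv2.polylines(im,[q.round().astype(int)],True,col,1)
    return im
E
python3 - <<'E'
from h import *
c=viewer.camera("top")
ty=np.radians(15); st=[0.536,-0.164]
cx,cy=0.622,0.238
dr=[(rect(*st,.055,.220,.170,ty),(0,255,0)),(rect(*st,.041,.076,.026,ty),(0,0,255))]
a=crop(c,284,226,48,8,dr)[:, :400*2]
vy=np.radians(15)
dr2=[(rect(cx,cy,.016,.094,.062,vy),(0,255,0)),(rect(cx,cy,.130,.044,.028,vy),(0,0,255))]
b=crop(c,138,194,30,12,dr2)
out=np.zeros((600,800,3),np.uint8); a=cv2.resize(a,(400,400)); b=cv2.resize(b,(400,400))
out[:400,:400]=a; out[:400,400:]=b
cv2.imwrite("pics/crop1.png",out[:400])
E
```

```text
(no output)
```

View pics/crop1.png

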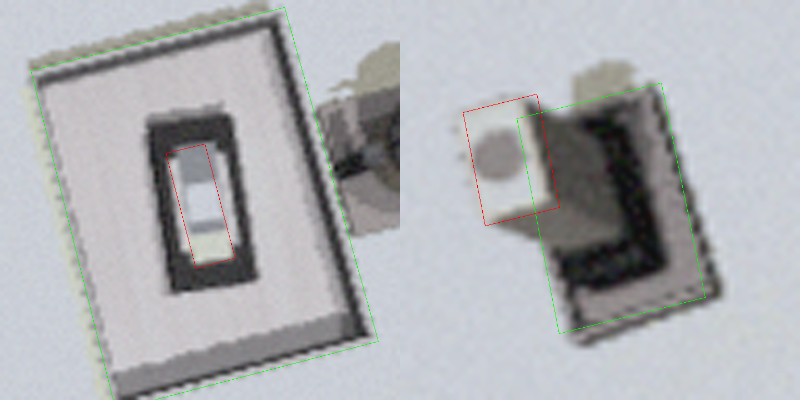

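The tray yaw of about 15° fits. The stage and slide sit at about 8°, and the cradle at about 19°. I'll refine these with the wrist camera. First I'll close the gripper and move towards the cap.

```bash
python3 -m crank '[[1,[2.7,2.2,0.3],[0,0,0]],[1,[2.7,2.2,0.3],[0,0,0]],[1,[2.7,2.2,0.3],[0,0,0]],[1,[2.7,2.2,0.3],[0,0,0]],[1,[2.7,2.2,0.3],[0,0,0]],[1,[2.7,2.2,0.3],[0,0,0]],[1,[2.7,2.2,0.3],[0,0,0]],[1,[2.7,2.2,0.3],[0,0,0]],[1,[2.7,2.2,0.3],[0,0,0]],[1,[2.7,2.2,0.3],[0,0,0]],[1,[2.7,2.2,0.3],[0,0,0]],[1,[0,0,0],[0,0,0]]]' 40
python3 - <<'E'
from h import *
np.set_printoptions(precision=4,suppress=True)
o=telemetry.get_obs(); print(o["position"],R.from_quat(o["ee_rot"]).as_matrix(),o["joint_pos"],o["grip_width"])
c=viewer.camera("wrist"); T=np.array(c["cam_to_world"]);print(T)
for n in ["wrist","top","scene"]:
    if n!="wrist": c=viewer.camera(n)
    for t in ["cap_top","slide_mid","viewer_mid","rack"]: print(n,t,[(w(c,d["location"]),round(d["conf"],2)) for d in mark_of(t,c)[:3]])
    if n=="wrist": save(c,"wr1")
E
```

```text
clock: 2.25
position: [0.5528, -0.3233, 0.2646]
ee_rot: [0.386, 0.593, -0.383, 0.594]
ft_force: [0.9, 1.9, -0.6]
grip_width: 0.0
[ 0.5528 -0.3233  0.2646] [[ 0.0031  0.9124  0.4092]
 [ 0.0034  0.4092 -0.9124]
 [-1.      0.0042 -0.0019]] [ 0.6583  0.3655 -0.2656  1.3554  0.0905  1.4316 -0.7522] 0.0001867140637438733
[[ 0.4088  0.8807  0.2392  0.6132]
 [-0.9126  0.3951  0.1049 -0.2971]
 [-0.0021 -0.2611  0.9653  0.4084]
 [ 0.      0.      0.      1.    ]]
wrist cap_top [(array([ 0.5694, -0.3075,  0.1843]), 0.71)]
wrist slide_mid [(array([ 0.5336, -0.1669,  0.0448]), 0.83)]
wrist viewer_mid []
wrist rack []
top cap_top [(array([ 0.5739, -0.3053,  0.1798]), 0.47)]
top slide_mid [(array([0.6241, 0.2391, 0.0664]), 0.73), (array([ 0.5371, -0.1685,  0.0408]), 0.56)]
top viewer_mid [(array([0.6265, 0.2411, 0.0669]), 0.79)]
top rack [(array([ 0.5387, -0.1647,  0.0453]), 0.62)]
scene cap_top [(array([ 0.573 , -0.3047,  0.1874]), 0.57)]
scene slide_mid [(array([ 0.5367, -0.1679,  0.0414]), 0.69)]
scene viewer_mid [(array([0.6251, 0.2382, 0.0697]), 0.77)]
scene rack [(array([ 0.533 ,  0.1043, -0.005 ]), 0.69)]
```

View pics/wr1.png

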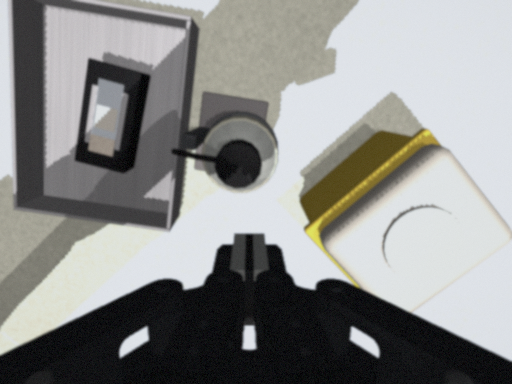

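The wrist view shows the cap disc at about (238,164), the slide at about (107,117), and the closed finger tips at (249,245).

```bash
python3 - <<'E'
from h import *
np.set_printoptions(precision=4,suppress=True)
c=viewer.camera("wrist"); f=c["frame"]; g=f.max(2)
m=np.zeros_like(g); m[130:200,205:275]=(g[130:200,205:275]<45)
m=cv2.morphologyEx(m,cv2.MORPH_OPEN,np.ones((15,15),np.uint8))
n,l,s,ce=cv2.connectedComponentsWithStats(m); print(s,ce)
k=1+np.argmax(s[1:,4]); print("cap",ray(c,*ce[k],.186)," r", ray(c,ce[k][0]+24,ce[k][1],.186))
o=telemetry.get_obs(); print(o["position"],o["ft_force"],o["clock"])
print("tcp proj",proj(c,o["position"]))
E
```

```text
[[     0      0    512    384 195122]
 [   208    130     44     41   1486]] [[255.7033 191.8226]
 [228.8069 149.1339]]
cap [ 0.5744 -0.3051  0.186 ]  r [ 0.5807 -0.3194  0.186 ]
[ 0.5472 -0.3308  0.2643] [-0.257   0.0115  0.7856] 3.05
tcp proj [247.9144 250.0008]
```

```bash
python3 -m crank '[[1,[1.35,1.25,0],[0,0,0]],[1,[1.35,1.25,0],[0,0,0]],[1,[0,0,-2],[0,0,0]],[1,[0,0,-2],[0,0,0]],[1,[0,0,-1.5],[0,0,0]],[1,[0,0,-1],[0,0,0]],[1,[0,0,-0.5],[0,0,0]],[1,[0,0,0],[0,0,0]],[1,[0,0,0],[0,0,0]],[1,[0,0,0],[0,0,0]]]'
python3 -m crank '[[1,[0,0,-0.3],[0,0,0]],[1,[0,0,-0.3],[0,0,0]],[1,[0,0,-0.1],[0,0,0]],[1,[0,0,-0.1],[0,0,0]],[1,[0,0,0],[0,0,0]],[1,[0,0,0],[0,0,0]]]'
```

```text
clock: 3.88
position: [0.5747, -0.3061, 0.1956]
ee_rot: [0.387, 0.591, -0.387, 0.592]
ft_force: [-0.6, -0.4, 0.4]
grip_width: -0.002
clock: 4.38
position: [0.5742, -0.3058, 0.1864]
ee_rot: [0.387, 0.592, -0.387, 0.592]
ft_force: [-0.1, 0.1, 0.7]
grip_width: -0.002
```

```bash
python3 -m crank '[[1,[0,0,-0.2],[0,0,0]],[1,[0,0,-0.2],[0,0,0]],[1,[0,0,-0.1],[0,0,0]],[1,[0,0,0],[0,0,0]],[1,[0,0,0],[0,0,0]]]'
python3 -m crank '[[1,[0,0,-0.1],[0,0,0]],[1,[0,0,-0.1],[0,0,0]],[1,[0,0,0],[0,0,0]],[1,[0,0,0],[0,0,0]]]'
```

```text
clock: 4.8
position: [0.5744, -0.3058, 0.1817]
ee_rot: [0.387, 0.591, -0.387, 0.592]
ft_force: [-0.8, 0.3, 4.8]
grip_width: 0.004
clock: 5.13
position: [0.5744, -0.3059, 0.1802]
ee_rot: [0.387, 0.591, -0.387, 0.592]
ft_force: [-2.0, 1.8, 7.7]
grip_width: 0.002
```

```bash
python3 -m crank '[[1,[0,0,-0.1],[0,0,0]],[1,[0,0,-0.1],[0,0,0]],[1,[0,0,0],[0,0,0]],[1,[0,0,0],[0,0,0]],[1,[0,0,0],[0,0,0]]]'
```

```text
clock: 5.55
position: [0.5745, -0.3059, 0.18]
ee_rot: [0.387, 0.591, -0.387, 0.592]
ft_force: [-6.6, 3.8, 20.1]
grip_width: -0.003
```

The cap hit its hard stop at 0.180 m with 20 N, so it is fully down. Now I'll release it and look at the slide from nearer.

```bash
python3 -m crank '[[1,[0,0,1.5],[0,0,0]],[1,[0,0,3],[0,0,0]],[0.5,[0,0,3],[0,0,0]],[0,[-2,2.2,2],[0,0,-0.06]],[0,[-2,2.2,2],[0,0,-0.06]],[0,[-2,2.2,0],[0,0,0]],[0,[-1.5,2,0],[0,0,0]],[0,[0,0,0],[0,0,0]],[0,[0,0,0],[0,0,0]],[0,[0,0,0],[0,0,0]],[0,[0,0,0],[0,0,0]],[0,[0,0,0],[0,0,0]]]'
python3 - <<'E'
from h import *
np.set_printoptions(precision=4,suppress=True)
c=viewer.camera("wrist")
for t in ["cap_top","slide_mid"]: print(t,[(w(c,d["location"]),round(d["conf"],2)) for d in mark_of(t,c)[:2]])
import pickle; pickle.dump(c,open("w2.pkl","wb"))
y=np.radians(8); u,v=proj(c,[.536,-.166,.041]).astype(int); print(u,v)
r=min(80,u,v,384-v)
im=crop(c,u,v,r,10,[(rect(.536,-.166,.041,.076,.026,y),(0,0,255)),(rect(.536,-.166,.039,.110,.056,y),(0,255,0))])
cv2.imwrite("pics/sl.png",cv2.resize(im,(600,600)))
E
```

```text
clock: 6.55
position: [0.4993, -0.2204, 0.2917]
ee_rot: [0.422, 0.568, -0.422, 0.567]
ft_force: [0.8, -0.2, -0.7]
grip_width: 1.001
cap_top [(array([ 0.5723, -0.3052,  0.1847]), 0.88)]
slide_mid [(array([ 0.5339, -0.1665,  0.0445]), 0.87)]
211 113
```

View pics/sl.png

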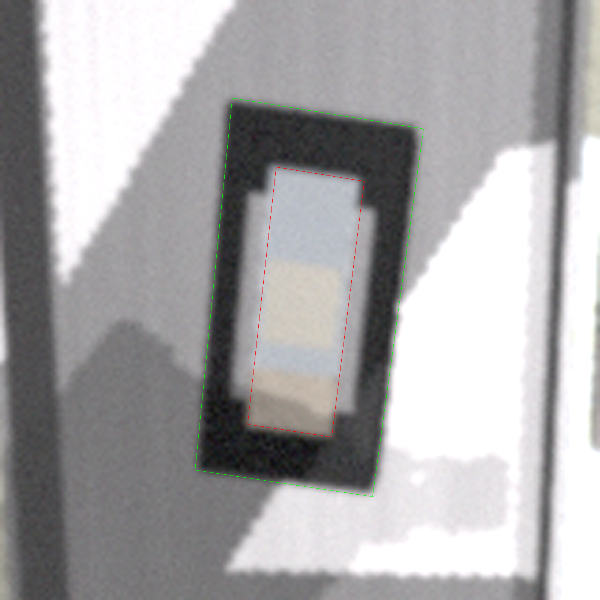

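The overlay with slide centre (0.536,-0.166) and yaw 8° matches the stage and slide outlines to about a millimetre. The cap is back up at 0.185. Next I'll go to the viewer.

```bash
python3 -m crank '[[0,[0.5,3.4,0],[0,0,0]],[0,[0.5,3.4,0],[0,0,0]],[0,[0.5,3.4,0],[0,0,0]],[0,[0.5,3.4,0],[0,0,0]],[0,[0.5,3.4,0],[0,0,0]],[0,[0.5,3.4,0],[0,0,0]],[0,[0.5,3.4,0],[0,0,0]],[0,[0.5,3.4,0],[0,0,0]],[0,[0.5,3.4,0],[0,0,0]],[0,[0.5,3.4,0],[0,0,0]],[0,[0.5,3.4,0],[0,0,0]],[0,[0.5,3.4,0],[0,0,0]]]'
python3 -m crank '[[0,[0,1,0],[0,0,0]],[0,[0,0,0],[0,0,0]],[0,[0,0,0],[0,0,0]],[0,[0,0,0],[0,0,0]],[0,[0,0,0],[0,0,0]]]'
python3 - <<'E'
from h import *
np.set_printoptions(precision=4,suppress=True)
c=viewer.camera("wrist")
for t in ["viewer_mid","viewer","cradle"]: print(t,[(w(c,d["location"]),round(d["conf"],2)) for d in mark_of(t,c)[:2]])
import pickle; pickle.dump(c,open("w3.pkl","wb"))
y=np.radians(17);X,Y=.625,.2385
u,v=proj(c,[X,Y,.07]).astype(int); print(u,v)
r=min(80,u,v,384-v)
im=crop(c,u,v,r,10,[(rect(X,Y,.134,.044,.028,y),(0,0,255)),(rect(X,Y,.034,.066,.034,y),(255,0,0)),(rect(X,Y,.016,.094,.062,y),(0,255,0))])
cv2.imwrite("pics/vw.png",cv2.resize(im,(600,600)))
E
```

```text
clock: 7.7
position: [0.5594, 0.1897, 0.2923]
ee_rot: [0.422, 0.567, -0.422, 0.567]
ft_force: [-0.7, -0.4, 0.3]
grip_width: 0.998
clock: 8.12
position: [0.5597, 0.1963, 0.2924]
ee_rot: [0.423, 0.567, -0.423, 0.567]
ft_force: [0.5, 0.1, -0.0]
grip_width: 0.998
viewer_mid [(array([0.6222, 0.2419, 0.0679]), 0.69)]
viewer [(array([0.6205, 0.239 , 0.0005]), 0.89)]
cradle [(array([0.6189, 0.2419, 0.0051]), 0.85), (array([ 0.5298, -0.1648,  0.0022]), 0.51)]
227 91
```

View pics/vw.png

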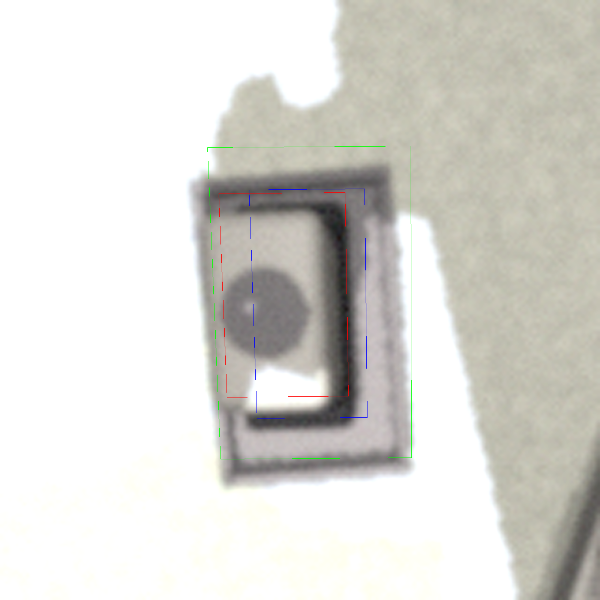

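The overlay is off by a few pixels. The actual cradle corners are at crop (193,182),(388,170),(410,468),(225,482), the hood's visible corners are near (346,203),(356,427),(248,428), and the grip top's right edge runs (322,205) to (330,410). I'll fit to these.

```bash
python3 - <<'E'
from h import *
import pickle
from scipy.optimize import least_squares
np.set_printoptions(precision=4,suppress=True)
c=pickle.load(open("w3.pkl","rb"))
up=lambda q:np.array(q)/3.75+[227-80,91-80]-.5
def fit(z,lx,ly,idx,q,yaw=None):
    f=lambda p:(np.array([proj(c,P) for P in rect(p[0],p[1],z,lx,ly,p[2])])[idx]-up(q)).ravel()
    s=least_squares(f,[.62,.24,.32]); print(s.x,np.degrees(s.x[2]),s.fun.round(1))
for i in [rect(.625,.2385,.016,.094,.062,.3),rect(.625,.2385,.034,.066,.034,.3)]: print([((proj(c,p)+.5-[147,11])*3.75).round() for p in i])
fit(.016,.094,.062,[1,0,3,2],[(193,182),(388,170),(410,468),(225,482)])
fit(.034,.066,.034,[0,3,2],[(346,203),(356,427),(248,428)])
# grip: segment
f=c["frame"]; x0,y0=195,60
cv2.imwrite("pics/vw2.png",cv2.resize(f[y0:y0+75,x0:x0+75,::-1],None,fx=8,fy=8,interpolation=cv2.INTER_CUBIC))
E
```

```text
[array([207., 148.]), array([221., 459.]), array([412., 457.]), array([410., 145.])]
[array([249., 190.]), array([257., 418.]), array([367., 417.]), array([364., 189.])]
[ 0.6184  0.2395 -1.2065] -69.1261393985629 [-13.1  14.3  15.4  11.   12.8 -14.  -15.2 -11.8]
[ 0.6098  0.2451 -0.9059] -51.902128309170614 [  2.3  13.3  10.7 -17.3 -13.3   4. ]
```

View pics/vw2.png

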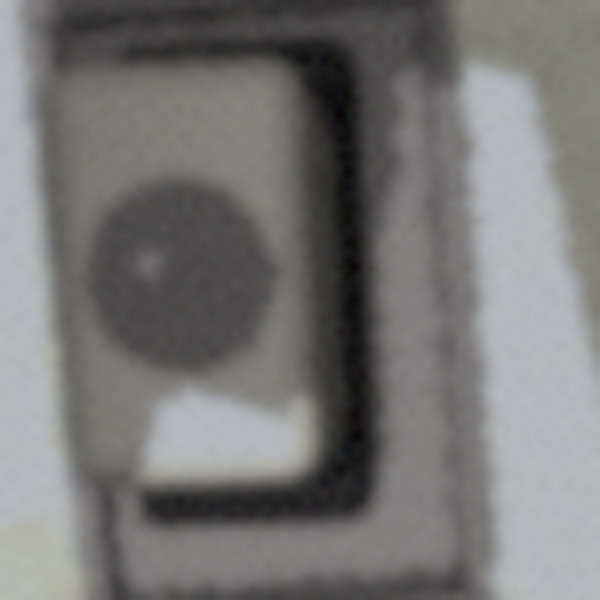

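The 8x crop shows the grip top with corners about (45,70),(300,60),(320,478),(75,485), and the hood corners at (355,45),(378,515). I had the corner order wrong in the last fit, so I'll refit.

```bash
python3 - <<'E'
from h import *
import pickle
from scipy.optimize import least_squares
np.set_printoptions(precision=4,suppress=True)
c=pickle.load(open("w3.pkl","rb"))
up=lambda q:np.array(q)/3.75+[147,11]-.5
up8=lambda q:np.array(q)/8+[195,60]-.5
def fit(z,lx,ly,idx,q):
    f=lambda p:(np.array([proj(c,P) for P in rect(p[0],p[1],z,lx,ly,p[2])])[idx]-q).ravel()
    s=least_squares(f,[.62,.24,.32]); print(s.x,np.degrees(s.x[2]),s.fun.round(1))
fit(.016,.094,.062,[0,3,2,1],up([(193,182),(388,170),(410,468),(225,482)]))
fit(.034,.066,.034,[3,2],up8([(355,45),(378,515)]))
fit(.134,.044,.028,[0,3,2,1],up8([(45,70),(300,60),(320,478),(75,485)]))
E
```

```text
[0.6175 0.2391 0.3618] 20.730953957841002 [-0.8 -0.6  0.9 -1.6  0.5  1.3 -0.6  1.3]
[0.6199 0.2413 0.3329] 19.071955961012222 [-0.  -0.9  0.   1. ]
[0.6202 0.2414 0.325 ] 18.62041808812743 [-0.9 -0.9  0.8 -0.9  0.8  0.8 -0.8  1.1]
```

```bash
python3 -m crank '[[0,[3,2.2,0],[0,0,0.013]],[0,[3,2.3,0],[0,0,0.013]],[0,[0,0,-2],[0,0,0]],[0,[0,0,-3],[0,0,0]],[0,[0,0,-3],[0,0,0]],[0,[0,0,-1],[0,0,0]],[0,[0,0,0],[0,0,0]],[0,[0,0,0],[0,0,0]],[0,[0,0,0],[0,0,0]]]'
python3 - <<'E'
from h import *
o=telemetry.get_obs();c=viewer.camera("top");R0=R.from_quat(o["ee_rot"]).as_matrix();print(o["position"],np.degrees(np.arctan2(-R0[1,2],-R0[0,2])))
ds=[w(c,d["location"]) for t in ["viewer_mid"] for d in mark_of(t,c)];print(ds)
c=viewer.camera("wrist");save(c,"wr4")
E
```

```text
clock: 9.07
position: [0.62, 0.2435, 0.2048]
ee_rot: [0.416, 0.572, -0.414, 0.573]
ft_force: [0.1, 1.0, -0.0]
grip_width: 1.004
[0.61998761 0.2435449  0.20477492] 108.19160557468157
[array([0.62403628, 0.23929591, 0.06424291])]
```

View pics/wr4.png

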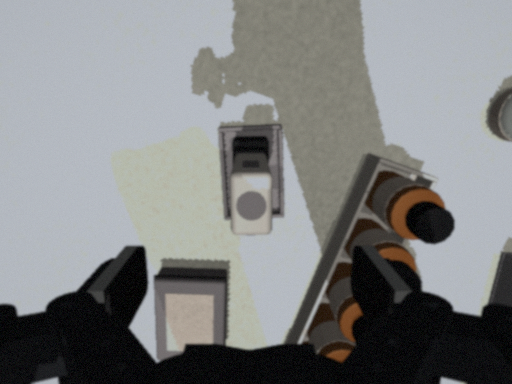

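The wrist view shows the viewer at (252,205), centred between the fingers (about x = 140 and 358), with the rack clear. I'll descend and grip.

```bash
python3 -m crank '[[0,[0,0,-3],[0,0,0]],[0,[0,0,-3],[0,0,0]],[0,[0,0,-3],[0,0,0]],[0,[0,0,-2],[0,0,0]],[0,[0,0,-1.3],[0,0,0]],[0,[0,0,0],[0,0,0]],[0,[0,0,0],[0,0,0]],[0,[0,0,0],[0,0,0]],[0,[0,0,0],[0,0,0]]]'
python3 -m crank '[[0.4,[0,0,0],[0,0,0]],[0.5,[0,0,0],[0,0,0]],[0.55,[0,0,0],[0,0,0]],[0.6,[0,0,0],[0,0,0]],[0.65,[0,0,0],[0,0,0]],[0.7,[0,0,0],[0,0,0]],[0.8,[0,0,0],[0,0,0]],[1,[0,0,0],[0,0,0]],[1,[0,0,0],[0,0,0]],[1,[0,0,0],[0,0,0]],[1,[0,0,0],[0,0,0]],[1,[0,0,0],[0,0,0]]]' 45
```

```text
clock: 9.97
position: [0.6202, 0.2438, 0.0815]
ee_rot: [0.416, 0.572, -0.414, 0.573]
ft_force: [-0.5, 0.6, 0.1]
grip_width: 0.997
clock: 10.97
position: [0.6193, 0.2431, 0.0795]
ee_rot: [0.415, 0.573, -0.415, 0.573]
ft_force: [0.2, -1.6, 2.9]
grip_width: 0.323
```

```bash
python3 -m crank '[[1,[0,0,0.5],[0,0,0]],[1,[0,0,1],[0,0,0]],[1,[0,0,1],[0,0,0]],[1,[0,0,1.5],[0,0,0]],[1,[0,0,2],[0,0,0]],[1,[0,0,2],[0,0,0]],[1,[0,0,2],[0,0,0]],[1,[0,0,2],[0,0,0]],[1,[0,0,2],[0,0,0]],[1,[0,0,2],[0,0,0]],[1,[0,0,1],[0,0,0]],[1,[0,0,0],[0,0,0]]]'
python3 - <<'E'
from h import *
np.set_printoptions(precision=4,suppress=True)
o=telemetry.get_obs();print(o["position"],o["ft_force"],o["torque"],o["grip_width"])
ims=[]
for n in ["scene","top"]:
    c=viewer.camera(n)
    for t in ["viewer_mid","viewer"]: print(n,t,[(w(c,d["location"]),round(d["conf"],2)) for d in mark_of(t,c)[:2]])
    u,v=proj(c,[.62,.242,.235]).astype(int); u=max(u,50);v=max(v,50)
    ims.append(cv2.resize(crop(c,u,v,50,8,[]),(400,400)))
cv2.imwrite("pics/lift.png",np.hstack(ims))
E
```

```text
clock: 11.97
position: [0.6199, 0.2441, 0.2527]
ee_rot: [0.416, 0.572, -0.413, 0.574]
ft_force: [-0.1, -0.7, -1.3]
grip_width: 0.325
[0.6199 0.2441 0.2527] [-0.096  -0.6745 -1.287 ] [ 0.0298 -0.027   0.0097] 0.3247526388931815
scene viewer_mid [(array([0.6236, 0.2395, 0.2428]), 0.8)]
scene viewer [(array([0.6209, 0.2428, 0.1761]), 0.85)]
top viewer_mid [(array([0.6244, 0.2429, 0.2344]), 0.72)]
top viewer [(array([0.6234, 0.2403, 0.1714]), 0.88)]
```

View pics/lift.png

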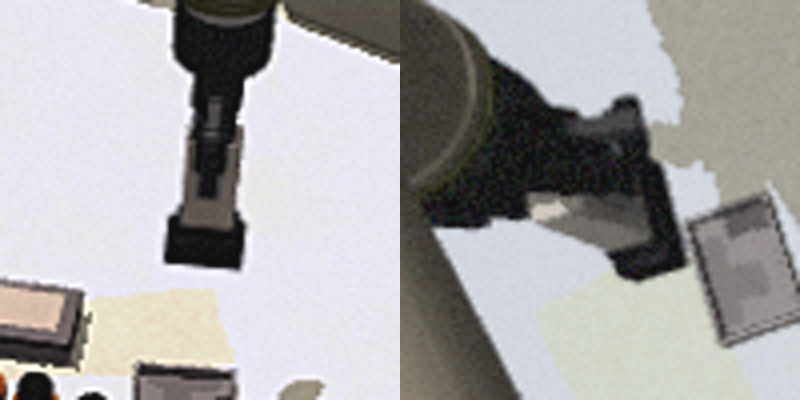

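The viewer is held upright and clear of the cradle, and the weight reads about 1.8 N. Now I'll carry it over the rack and turn it by -10.8°.

```bash
python3 -m crank '[[1,[-0.2,-1,0.5],[0,0,-0.01]],[1,[-0.4,-2,0.5],[0,0,-0.016]],[1,[-0.6,-2.8,0],[0,0,-0.016]],[1,[-0.6,-2.9,0],[0,0,-0.016]],[1,[-0.6,-2.9,0],[0,0,-0.016]],[1,[-0.6,-2.9,0],[0,0,-0.016]],[1,[-0.6,-2.9,0],[0,0,-0.016]],[1,[-0.6,-2.9,0],[0,0,-0.016]],[1,[-0.6,-2.9,0],[0,0,-0.016]],[1,[-0.6,-2.9,0],[0,0,-0.016]],[1,[-0.6,-2.9,0],[0,0,-0.016]],[1,[-0.6,-2.9,0],[0,0,-0.016]]]'
python3 -m crank '[[1,[-0.6,-2.9,0],[0,0,-0.002]],[1,[-0.6,-2.7,0],[0,0,0]],[1,[-0.6,-2,0],[0,0,0]],[1,[-0.4,-1.4,0],[0,0,0]],[1,[-0.2,-0.5,0],[0,0,0]],[1,[0,0,0],[0,0,0]],[1,[0,0,0],[0,0,0]],[1,[0,0,0],[0,0,0]]]'
python3 - <<'E'
from h import *
np.set_printoptions(precision=4,suppress=True)
o=telemetry.get_obs();R0=R.from_quat(o["ee_rot"]).as_matrix();print(o["position"],np.degrees(np.arctan2(-R0[1,2],-R0[0,2]))-90,R0[:,0],o["ft_force"],o["grip_width"],o["clock"])
for n in ["scene","top","wrist"]:
    c=viewer.camera(n)
    for t in ["viewer_mid","viewer","slide_mid"]: print(n,t,[(w(c,d["location"]),round(d["conf"],2)) for d in mark_of(t,c)[:2]])
E
```

```text
clock: 13.27
position: [0.5522, -0.0778, 0.2595]
ee_rot: [0.466, 0.531, -0.467, 0.531]
ft_force: [1.1, -0.7, -1.7]
grip_width: 0.324
clock: 13.93
position: [0.5295, -0.1692, 0.2594]
ee_rot: [0.466, 0.532, -0.466, 0.532]
ft_force: [0.8, 0.0, -1.1]
grip_width: 0.323
[ 0.5295 -0.1692  0.2594] 7.541263890119097 [ 0.0003  0.0004 -1.    ] [ 0.7515  0.033  -1.129 ] 0.32302623707001726 13.9333
scene viewer_mid [(array([ 0.5314, -0.1731,  0.2481]), 0.56)]
scene viewer [(array([ 0.5298, -0.1704,  0.1862]), 0.98)]
scene slide_mid [(array([ 0.5347, -0.1646,  0.0392]), 0.87)]
top viewer_mid [(array([ 0.7526,  0.0138, -0.0003]), 0.59), (array([ 0.5352, -0.1642,  0.0088]), 0.53)]
top viewer [(array([ 0.5356, -0.1644,  0.0005]), 0.42)]
top slide_mid [(array([ 0.5344, -0.1661,  0.0429]), 0.44)]
wrist viewer_mid []
wrist viewer [(array([ 0.5311, -0.1685,  0.1853]), 0.84)]
wrist slide_mid [(array([ 0.5317, -0.1621,  0.0441]), 0.64)]
```

```bash
python3 -m crank '[[1,[0.3,0.15,0],[0,0,0]],[1,[0.35,0.15,0],[0,0,0]],[1,[0,0,-1],[0,0,0]],[1,[0,0,-2],[0,0,0]],[1,[0,0,-2],[0,0,0]],[1,[0,0,-2],[0,0,0]],[1,[0,0,-1],[0,0,0]],[1,[0,0,-1],[0,0,0]],[1,[0,0,0],[0,0,0]],[1,[0,0,0],[0,0,0]],[1,[0,0,0],[0,0,0]]]'
python3 - <<'E'
from h import *
import pickle
np.set_printoptions(precision=4,suppress=True)
o=telemetry.get_obs();p=o["position"];print(p)
ims=[]
h=np.radians(7.6)
for n in ["scene","wrist"]:
    c=viewer.camera(n); pickle.dump(c,open(n+"5.pkl","wb"))
    for t in ["viewer","slide_mid"]: print(n,t,[(w(c,d["location"]),round(d["conf"],2)) for d in mark_of(t,c)[:2]])
    zz=p[2]-.0755
    dr=[(rect(p[0],p[1],zz,.066,.034,h),(0,0,255)),(rect(p[0],p[1],zz+.03,.066,.034,h),(0,0,255)),(rect(.536,-.166,.041,.076,.026,np.radians(8)),(0,255,0)),(rect(.536,-.166,.039,.110,.056,np.radians(8)),(255,255,0))]
    u,v=proj(c,[.536,-.166,.07]).astype(int); r=36 if n=="scene" else min(80,v,384-v)
    print(n,u,v,r); ims.append(cv2.resize(crop(c,u,v,r,8,dr),(400,400)))
cv2.imwrite("pics/hov1.png",np.hstack(ims))
E
```

```text
clock: 15.45
position: [0.5363, -0.1679, 0.1704]
ee_rot: [0.467, 0.531, -0.466, 0.532]
ft_force: [-0.1, 0.4, -1.3]
grip_width: 0.32
[ 0.5363 -0.1679  0.1704]
scene viewer [(array([ 0.536 , -0.1687,  0.0958]), 0.68), (array([0.4453, 0.2595, 0.004 ]), 0.22)]
scene slide_mid [(array([ 0.5382, -0.1669,  0.0416]), 0.75)]
scene 234 217 36
wrist viewer [(array([ 0.5354, -0.1705,  0.0934]), 0.75)]
wrist slide_mid []
wrist 245 192 80
```

View pics/hov1.png

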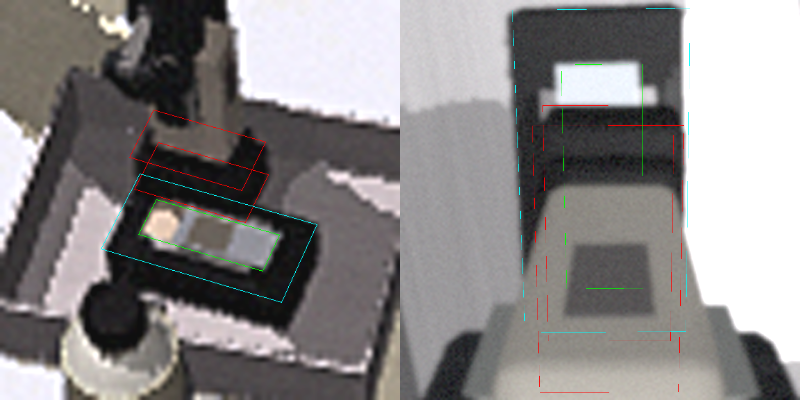

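The hood matches the TCP-based model in both views, and the stage and slide match the model. Only about +2 mm in y is missing. I'll correct that and descend to about 1 cm.

```bash
python3 -m crank '[[1,[0,0.1,0],[0,0,0.003]],[1,[0,0.1,0],[0,0,0.003]],[1,[0,0,-1],[0,0,0]],[1,[0,0,-1],[0,0,0]],[1,[0,0,-1],[0,0,0]],[1,[0,0,-0.7],[0,0,0]],[1,[0,0,-0.4],[0,0,0]],[1,[0,0,-0.2],[0,0,0]],[1,[0,0,0],[0,0,0]],[1,[0,0,0],[0,0,0]],[1,[0,0,0],[0,0,0]],[1,[0,0,0],[0,0,0]]]'
python3 - <<'E'
from h import *
np.set_printoptions(precision=4,suppress=True)
o=telemetry.get_obs();p=o["position"];print(p,R.from_quat(o["ee_rot"]).as_matrix()[:,0])
ims=[]
h=np.radians(8)
for n in ["scene","wrist"]:
    c=viewer.camera(n)
    for t in ["viewer","viewer_mid","slide_mid","cap_top"]: print(n,t,[(w(c,d["location"]),round(d["conf"],2)) for d in mark_of(t,c)[:2]])
    dr=[(rect(.536,-.166,.051,.066,.034,h),(0,0,255)),(rect(.536,-.166,.081,.066,.034,h),(0,0,255)),(rect(.536,-.166,.039,.110,.056,h),(255,255,0))]
    u,v=proj(c,[.536,-.166,.07]).astype(int); r=36 if n=="scene" else min(80,v,384-v)
    ims.append(cv2.resize(crop(c,u,v,r,8,dr),(400,400)))
cv2.imwrite("pics/hov2.png",np.hstack(ims))
E
```

```text
clock: 16.75
position: [0.536, -0.1659, 0.1268]
ee_rot: [0.465, 0.532, -0.465, 0.533]
ft_force: [-0.6, -0.6, -2.1]
grip_width: 0.321
[ 0.536  -0.1659  0.1268] [ 0.0008 -0.0003 -1.    ]
scene viewer [(array([ 0.5386, -0.1701,  0.0554]), 0.92)]
scene viewer_mid [(array([ 0.5369, -0.1695,  0.1168]), 0.62)]
scene slide_mid [(array([ 0.538 , -0.1674,  0.0387]), 0.68)]
scene cap_top [(array([ 0.5711, -0.3046,  0.191 ]), 0.71)]
wrist viewer [(array([ 0.5331, -0.1676,  0.0522]), 0.7)]
wrist viewer_mid []
wrist slide_mid []
wrist cap_top []
```

View pics/hov2.png

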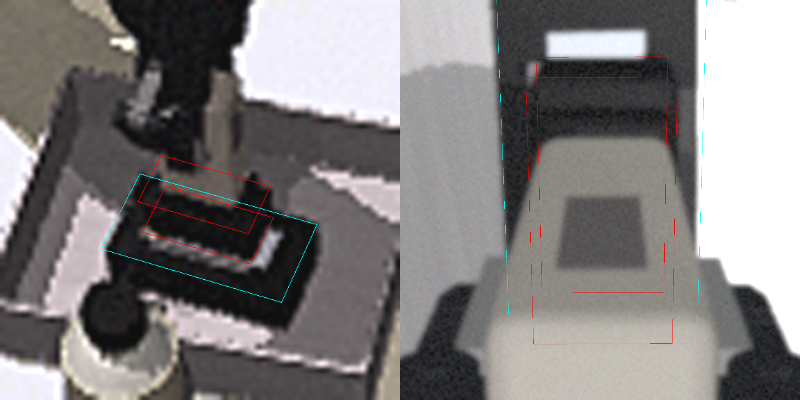

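The hood sits on the model in both views, and a sliver of slide shows evenly along it. The wrist view puts the slide about 1 mm further towards +y, so I'll make a last small nudge, let it settle and hand in.

```bash
python3 -m crank '[[1,[0,0.08,0],[0,0,0]],[1,[0,0,0],[0,0,0]],[1,[0,0,0],[0,0,0]],[1,[0,0,0],[0,0,0]],[1,[0,0,0],[0,0,0]],[1,[0,0,0],[0,0,0]],[1,[0,0,0],[0,0,0]],[1,[0,0,0],[0,0,0]]]'
python3 - <<'E'
from h import *
o=telemetry.get_obs();print(o["position"],o["ft_force"],o["grip_width"],abs(o["joint_velocities"]).max(),o["clock"])
print(manip.hand_in())
E
```

```text
clock: 17.92
position: [0.5357, -0.165, 0.1263]
ee_rot: [0.465, 0.533, -0.465, 0.533]
ft_force: [0.0, -0.3, -1.2]
grip_width: 0.323
[ 0.5356598  -0.16497219  0.12630154] [ 0.00131482 -0.27683293 -1.19001667] 0.322565053853674 0.002028811648598054 17.9167
the job is handed in; nothing more can be done
None
```

The job is handed in at 17.9 s of the 59 s allowed, with the viewer held upright and still about 1 cm above the slide. No verdict was reported.

- **Air duster:** I pressed the cap to its hard stop, with the finger tips at z = 0.180 m and about 20 N. I then let it go, and the cameras saw the cap back up at about 0.185–0.191 m.
- **Viewer:** I gripped it across its 28 mm side, lifted it straight out of the cradle, and carried it over the rack and the tray wall. The carry clearance was about 7 cm or more, and I saw no unexpected forces in the readings after each move.
- **Final pose:** The TCP is at (0.536, -0.165, 0.126). By calculation from the lift height, that puts the hood's underside at about z = 0.051 m, against 0.041 m for the slide. The hood's yaw is about 8°, matching the slide. The wrist force of about 1.2–2 N is roughly the viewer's weight, and the joints are at rest.

**Checks that disagreed:**
- At hover, the networks placed the viewer up to 4 mm off in x/y and 1–4 mm higher than the fit, within or near their stated error. I trusted the model overlays in the scene and wrist pictures, which agreed to about 1 mm.
- Some network reports were plainly wrong, such as cap_top found on the sharps bin, and I discarded them.
- I made a last 0.8 mm sideways nudge from the overlay and took no picture after it.
- I did not re-measure the slide box, jar or sharps bin at the end. The planned path kept clear of them.

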